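Open the coffee-pod magazine and hold its spring pusher back for loading

ROBOT

A 7-joint arm with a two-finger parallel gripper is mounted at the origin on a cart in front of the work surface, level with it; the furniture and walls round the work are solid. World frame = base frame: x ahead of the robot, y to its left, z up, the work surface at z = 0. Lengths are in m, angles in rad, forces in N, time in s.
With the tool pointing down it reaches from about 0.425 to 0.875 m from the base axis. Payload 4.7 kg.
Tool frame: the origin (TCP) lies midway between the tips of the shut fingers; the grasp point (between the pads) lies 19 mm behind it (ctrl.grip_point_offset is the distance from the TCP to the grasp point, in m); z points along the fingers, y is the line along which they close (so a half turn about z gives the same grasp; the last joint's range is limited). The gripper opens to 87 mm and grips with 3 to 60 N. Pads are 19 mm wide; open, the fingers measure 117 mm over their backs; the gripper's body (75 mm by 190 mm) begins 51 mm behind the grasp point.
Start: joints at [1.336, 0.321, -0.07, 1.45, 0.023, 1.371, -0.057], TCP at [0.16, -0.63, 0.223] pointing down, gripper open.
Joint ranges: [-2.86, 2.86], [-0.3, 2.09], [-1.38, 1.24], [0.06, 2.45], [-1.56, 4.7], [0.09, 2.05], [-2.69, 2.69]. Speed limits (rad/s): [2.57, 2.57, 3.14, 3.14, 3.14, 3.14, 3.14].

INTERFACE

Orientations are given as a rotation vector (axis times angle).
In Python, from bench import ctrl gives the robot as it stands. The module is installed in compiled form; this text tells all that it offers.
- The arm moves only by the shell command python3 -m handwheel 'ROWS' [OPENING] [FORCE]. ROWS is JSON, a list of rows, each an object of numbers: "x", "y", "z": the shift along the tool's x, y, z in m; "wx", "wy", "wz": the turn, a rotation vector about the tool's x, y, z in degrees. A call has 1 to 10 rows; each row is the pose to reach, as a shift and turn from the pose commanded when the call began, along the tool's axes at that moment; what a row does not reach only later rows make up. A row lasts 1/12 s, in which the tool goes at most 41.7 mm and 7.16 degrees, less where a joint would pass 70% of its speed; a pose out of reach is approached as far as the arm can. A call with a gripper value outside its range is refused whole. OPENING is the finger opening in m, from 0 to 0.087, set as the call begins (- or left out, the last holds). The fingers move at their own pace and stop on an object; FORCE is the grip in N (left out, the last holds). Time passes only in rows, so rows that repeat a pose let the fingers close. It gives the time, the measured TCP pose, the force, the opening and the grip force at its end, in the units of the state.
- ctrl.get_state(): the state, without advancing time (a new reading comes with each control period).
- ctrl.get_image(name): name is "scene" or "top" or "wrist"; returns a dict with "image" (384x512x3 uint8, red, green, blue), "K" (3x3 intrinsics, pixels), "world_to_cam" (4x4, takes a point from world to camera coordinates); the wrist camera has in their place "hand_eye" (4x4, takes a point from camera to tool coordinates, whose origin is the TCP and whose axes are the flange's). Camera axes: x right, y down, z forward; pixel columns grow to the right and rows downward; lengths in m; the calibration is good to about 2 mm. A picture is of the moment at which its call begins: read the wrist's pose just before it. There is no depth.
- ctrl.close_job(): hands the job in; it is judged then, once.
The state is a dict: "time": time; "joint_positions": joint angles; "qd": joint speeds; "joint_torque": joint torques, N m; "position": TCP position; "tool_rot": TCP orientation; "ft_force": force on the tool from outside, world axes, zero at the start; "torque": the same for the moment, N m; "grip_width": opening from 0.0 (shut) to 1.0 (fully open); "grip_force": force on a finger pad.
Only numpy, scipy, OpenCV 4.12 (cv2) and the standard library are available. Lean on these libraries where they do the work, as an engineer would, in place of code of your own. Each camera call takes 0.05 s, during which the arm holds its last target. There are 200 camera calls.

TASK

The coffee-pod magazine on the worktop is empty and three new pods stand ready: lift its metal cover off the pins and lay it flat on the worktop beside the magazine, grip bar up. Then pull the spring-loaded pusher back by its tab until its index bar is level with the long line across the wall tops, and finish while still holding it there, because it springs home if let go and I need both hands for the pods. Leave the mug and the waiting pods where they are.

Things in the scene. Friction and masses are not known exactly. Their poses are not given: they have to be found in the camera images.
- magazine: Coffee-pod magazine: pale wooden trough 246 long (x) x 84 wide (y) x 66 mm high, fixed to the worktop. Origin: centre of underside; x from the front end (U-shaped thumb scoops in the side walls) to the back, z up. Walls 12 mm, channel 60 wide, 58 deep; solid end blocks 24 mm long, each with a 6 mm pin standing 10 mm up (x = -111 and +111 mm). The worktop on its +y side, towards the robot, is clear for 11 cm.
- cover: Aluminium cover plate 246 x 84 x 5 mm, 0.2 kg, lying on the wall tops with a 9 mm hole over each pin; it must rise over 10 mm to clear them. Origin: centre of its underside, x along its length, z up. At the start 66 mm above the magazine's origin, same axes.
- cover_grip (a point): Centre of the cover's wooden grip bar, 24 mm above the cover's underside. The bar is 74 mm long (cover's x) x 14 mm wide (y) x 18 mm high, 10 mm above the plate on two 10 mm thick posts 48 mm apart. Axes as the cover's.
- line (a point): Middle of the channel, at the height of the wall tops, in line with the loading line: the long dark line, 2.8 mm wide, across the full width of both wall tops, 31 mm behind the magazine's middle. Two shorter ticks ahead of it mark one and two pods. Axes as the magazine's.
- tab (a point): Top centre of the pusher's tab, 5 mm below the wall tops, under the cover at the start. Tab: upright black blade 10 mm thick (magazine's x), 30 wide, 47 tall, with a thin steel index bar across its top. Free channel 50 mm ahead of it, 90 mm or more behind at the start; a spring drum ahead: fingertips at most 30 mm below the tab's top. One finger before, one behind. Axes as the magazine's.
- pusher (a joint): Travel of the pusher along the magazine's +x (m): 0 home at the front, 0.075 with the index bar level with the loading line (tab then at the same magazine x as line), 0.100 at the back stop. A band spring pulls it home wherever it is let go, with 6 N at home and 7.5 N at the line.
- mug: Green mug, 86 mm across, 96 mm high, behind the magazine; leave it alone. Origin near the centre of its underside, z up.
- pod_a: Aluminium coffee pod, 53 mm across, 25 mm high, standing on its lid behind the magazine (its -y side); leave it alone. Origin at the centre of its underside, z up.
- pod_b: A second pod like pod_a, also behind the magazine; leave it alone.
- pod_c: A third pod like pod_a, also behind the magazine; leave it alone.

How it is judged:
On the way, in this order (a step that is already met when the one before it is completed fails the run):
1. the cover is lifted clear of the pins (z of cover in the frame of magazine above 0.08 m), for 0.1 s.
2. the cover lies flat on the worktop, grip bar up, let go and at rest (height (world z) of cover between -0.006 and 0.01 m and angle between cover's own z axis and vertical below 0.08 rad and linear speed of cover below 0.02 m/s and contact force between the fingers and cover below 0.3 N), for 0.3 s.
3. the fingers hold the pusher with its index bar level with the long line (value of joint pusher between 0.069 and 0.081 m and velocity of joint pusher between -0.02 and 0.02 m/s and contact force between the fingers and pusher above 1.5 N), for 0.3 s.
At the end, for the whole second after the job is handed in: The fingers still hold the pusher (at least 1.5 N on it), at rest, with its index bar within 6 mm of the long line, and the cover lies flat on the worktop, grip bar up, untouched and at rest (all of step 2 and all of step 3); the arm keeps its last pose, push and grip.
It fails at once if the mug is shifted more than 3 cm or knocked over (distance of mug from where it was at the start of the episode above 0.03 m or angle between mug's own z axis and vertical above 0.5 rad).
It fails at once if a waiting pod is shifted more than 3 cm or knocked over (distance of pod_a from where it was at the start of the episode above 0.03 m or angle between pod_a's own z axis and vertical above 0.5 rad).
It fails at once if a waiting pod is shifted more than 3 cm or knocked over (distance of pod_b from where it was at the start of the episode above 0.03 m or angle between pod_b's own z axis and vertical above 0.5 rad).
It fails at once if a waiting pod is shifted more than 3 cm or knocked over (distance of pod_c from where it was at the start of the episode above 0.03 m or angle between pod_c's own z axis and vertical above 0.5 rad).
It also fails if it takes over 58 s, if anything falls off the work surface, if the arm or the gripper's body presses on something with over 40 N, if the wrist force passes 120 N, or if a joint passes its speed limit or range.

## Working session

There is one attempt and no reset: what is moved stays moved. The work goes in short steps, Python scripts to look and compute and a shell command to move; the robot and the scene stay as the last step left them, time stands still between calls to the robot, and variables do not carry over. Pictures are saved under pics/ and viewed, at most 10 in all, crops included, and the job is handed in when it is done.

```bash
mkdir -p pics; cat > h.py <<'E'
import numpy as np, cv2
from scipy.spatial.transform import Rotation as R
from bench import ctrl
def snap(n,f):
    s=ctrl.get_state(); d=ctrl.get_image(n); cv2.imwrite(f'pics/{f}.png',d['image'][:,:,::-1])
    K=np.array(d['K'])
    if n=='wrist':
        T=np.eye(4);T[:3,:3]=R.from_rotvec(s['tool_rot']).as_matrix();T[:3,3]=s['position']
        C=T@np.array(d['hand_eye'])
    else: C=np.linalg.inv(np.array(d['world_to_cam']))
    np.savez(f'pics/{f}.npz',K=K,C=C); return d['image']
def ray(f,uv,z):
    d=np.load(f'pics/{f}.npz');K,C=d['K'],d['C']
    r=C[:3,:3]@np.linalg.solve(K,np.array([uv[0],uv[1],1.]));o=C[:3,3]
    return o+r*(z-o[2])/r[2]
def proj(f,p):
    d=np.load(f'pics/{f}.npz');q=np.linalg.inv(d['C'])@np.append(p,1);q=d['K']@q[:3];return q[:2]/q[2]
def st():
    s=ctrl.get_state();M=R.from_rotvec(s['tool_rot']).as_matrix()
    print('t',s['time'],'p',np.round(s['position'],4),'\n',np.round(M,3),'\nq',np.round(s['joint_positions'],3),'F',np.round(s['ft_force'],1),s['grip_width'],s['grip_force']);return s,M
E
python3 - <<'E'
from h import *
st()
a=snap('top','top0');b=snap('scene','sc0')
E
```

```text
t 0.0 p [ 0.1599 -0.6295  0.2215] 
 [[ 0.969  0.246 -0.001]
 [ 0.246 -0.969  0.002]
 [-0.    -0.002 -1.   ]] 
q [ 1.336  0.322 -0.07   1.452  0.023  1.371 -0.057] F [-0.5  0.1  0.1] 0.9988629863146973 0.0
```

View pics/top0.png

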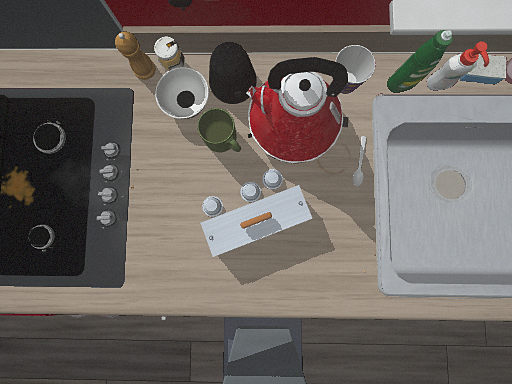

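View pics/sc0.png

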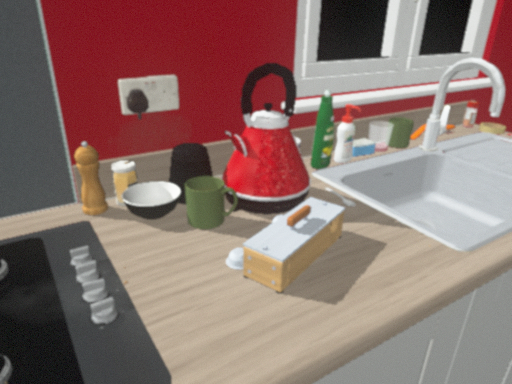

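The top view shows the cover with corners near (201,223), (298,187), (313,219) and (216,256), and its orange bar at about (256,220). The pods are at (212,205), (250,190) and (272,178), and the mug is at (217,128). In the scene view the trough sits at about (295,245), with one end towards the camera.

```bash
python3 - <<'E'
from h import *
im=cv2.imread('pics/top0.png');hsv=cv2.cvtColor(im,cv2.COLOR_BGR2HSV)
roi=np.zeros(im.shape[:2],np.uint8);roi[180:265,190:325]=255
m=cv2.inRange(hsv,(3,120,80),(20,255,255))&roi
c=max(cv2.findContours(m,0,1)[0],key=cv2.contourArea);r=cv2.minAreaRect(c);print('bar',r)
print('bar world',ray('top0',r[0],.099))
m=cv2.inRange(hsv,(0,0,150),(180,45,255))&roi
m=cv2.morphologyEx(m,cv2.MORPH_OPEN,np.ones((9,9)))
c=max(cv2.findContours(m,0,1)[0],key=cv2.contourArea);h=cv2.convexHull(c);r=cv2.minAreaRect(h);print('plate',r)
P=[ray('top0',q,.071) for q in cv2.boxPoints(r)];print(np.round(P,3))
P=np.array(P);print('centre',P.mean(0),'sides',np.linalg.norm(np.diff(P,axis=0),axis=1))
for i in range(3):
  d=P[i+1]-P[i];print(np.degrees(np.arctan2(d[1],d[0])))
print('cam',np.load('pics/top0.npz')['C'].round(3))
for n,uv,z in [('mug',(217,126),.096),('podL',(212,205),.025),('podM',(250,190),.025),('podR',(272,178),.025),('bottomedge',(260,316),0),('kettle',(300,90),.15)]: print(n,ray('top0',uv,z).round(3))
s=cv2.imread('pics/sc0.png')[170:310,200:370];cv2.imwrite('pics/c1.png',cv2.resize(s,None,fx=4,fy=4,interpolation=2))
E
```

```text
bar ((255.7465362548828, 219.83465576171875), (5.740425109863281, 31.95058250427246), 69.14553833007812)
bar world [0.55354501 0.02461598 0.099     ]
plate ((255.59536743164062, 220.34796142578125), (36.97483825683594, 107.11933898925781), 68.96248626708984)
[[ 0.548  0.156  0.071]
 [ 0.639 -0.075  0.071]
 [ 0.559 -0.105  0.071]
 [ 0.469  0.124  0.071]]
centre [0.55377856 0.02498284 0.071     ] sides [0.24911475 0.08550277 0.24607403]
-68.46973816246724
-159.4784321709489
111.41001323788957
cam [[ 0.009 -0.993  0.12   0.523]
 [-1.    -0.007  0.025  0.016]
 [-0.024 -0.12  -0.992  0.912]
 [ 0.     0.     0.     1.   ]]
mug [0.77  0.116 0.096]
podL [0.592 0.133 0.025]
podM [0.629 0.04  0.025]
podR [ 0.66  -0.014  0.025]
bottomedge [0.324 0.013 0.   ]
kettle [ 0.835 -0.07   0.15 ]
```

View pics/c1.png

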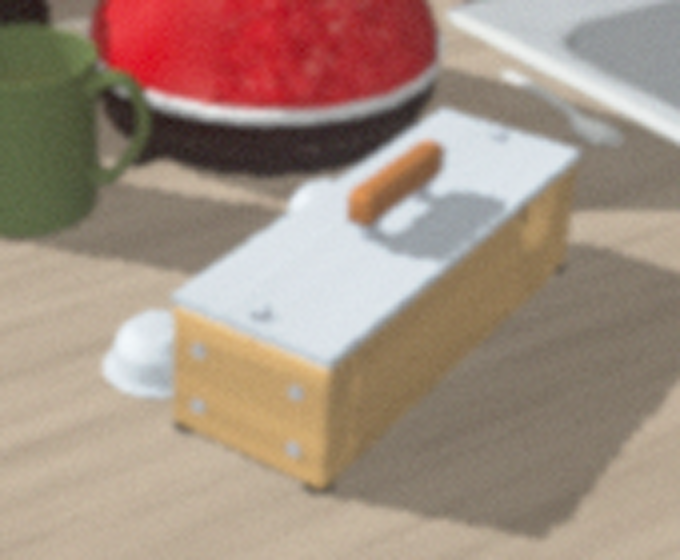

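The scoops are at the far (-y world) end, so the magazine's x points at about 111.4° in world. The magazine centre is about (0.554, 0.025). Next I go above the bar.

```bash
cat >> h.py <<'E'
def need(p,ang):
    """shift (tool axes, mm) and world-z turn needed to bring TCP to p, tool x at ang deg, tool z down"""
    s,M=st();d=M.T@(np.array(p)-s['position'])
    a=np.radians(ang);T=np.array([[np.cos(a),np.sin(a),0],[np.sin(a),-np.cos(a),0],[0,0,-1.]])
    print('shift mm',(d*1000).round(1),'turn deg',np.degrees(R.from_matrix(M.T@T).as_rotvec()).round(2))
E
python3 -c "
from h import *
need([.5537,.0248,.25],111.4)"
```

```text
t 0.1 p [ 0.1599 -0.6295  0.2215] 
 [[ 0.969  0.246 -0.001]
 [ 0.246 -0.969  0.002]
 [-0.    -0.002 -1.   ]] 
q [ 1.336  0.322 -0.07   1.452  0.023  1.371 -0.057] F [ 0.3 -0.1 -0.5] 1.0025957838562447 0.0
shift mm [ 542.8 -537.2  -27.6] turn deg [-8.000e-02 -8.000e-02 -9.714e+01]
```

```bash
python3 -m handwheel '[{"x":0.03,"y":-0.03,"z":-0.01,"wz":-5},{"x":0.06,"y":-0.06,"z":-0.02,"wz":-10},{"x":0.09,"y":-0.09,"z":-0.028,"wz":-16},{"x":0.12,"y":-0.12,"z":-0.028,"wz":-22},{"x":0.15,"y":-0.15,"z":-0.028,"wz":-28},{"x":0.18,"y":-0.18,"z":-0.028,"wz":-34},{"x":0.21,"y":-0.21,"z":-0.028,"wz":-40},{"x":0.24,"y":-0.24,"z":-0.028,"wz":-46},{"x":0.27,"y":-0.27,"z":-0.028,"wz":-52},{"x":0.27,"y":-0.27,"z":-0.028,"wz":-52}]' 0.087 && python3 -c "
from h import *
need([.5537,.0248,.25],111.4)"
```

```text
invalid input at $[0]: expected keys x, y, z, wx, wy, wz
```

All six keys are required.

```bash
python3 -m handwheel '[{"x":0.03,"y":-0.03,"z":-0.01,"wx":0,"wy":0,"wz":-5},{"x":0.06,"y":-0.06,"z":-0.02,"wx":0,"wy":0,"wz":-10},{"x":0.09,"y":-0.09,"z":-0.028,"wx":0,"wy":0,"wz":-16},{"x":0.12,"y":-0.12,"z":-0.028,"wx":0,"wy":0,"wz":-22},{"x":0.15,"y":-0.15,"z":-0.028,"wx":0,"wy":0,"wz":-28},{"x":0.18,"y":-0.18,"z":-0.028,"wx":0,"wy":0,"wz":-34},{"x":0.21,"y":-0.21,"z":-0.028,"wx":0,"wy":0,"wz":-40},{"x":0.24,"y":-0.24,"z":-0.028,"wx":0,"wy":0,"wz":-46},{"x":0.27,"y":-0.27,"z":-0.028,"wx":0,"wy":0,"wz":-52},{"x":0.27,"y":-0.27,"z":-0.028,"wx":0,"wy":0,"wz":-52}]' 0.087 && python3 -c "
from h import *
need([.5537,.0248,.25],111.4)"
```

```text
time: 0.93
position: [0.3591, -0.2949, 0.2507]
tool_rot: [-2.619, -1.734, -0.003]
ft_force: [0.6, 0.1, 0.0]
grip_width: 1.004
grip_force: 0.0
t 0.9333 p [ 0.3591 -0.2949  0.2507] 
 [[ 0.39   0.921  0.001]
 [ 0.921 -0.39   0.002]
 [ 0.002  0.001 -1.   ]] 
q [ 1.057 -0.077 -0.4    1.832 -0.033  1.381  0.264] F [0.6 0.1 0. ] 1.0036346483944834 0.0
shift mm [370.3  54.4   1.5] turn deg [  0.07  -0.1  -44.37]
```

```bash
python3 -m handwheel '[{"x":0.03,"y":0.005,"z":0,"wx":0,"wy":0,"wz":-5},{"x":0.067,"y":0.01,"z":0.001,"wx":0,"wy":0,"wz":-10},{"x":0.105,"y":0.016,"z":0.001,"wx":0,"wy":0,"wz":-15},{"x":0.143,"y":0.021,"z":0.001,"wx":0,"wy":0,"wz":-20},{"x":0.181,"y":0.027,"z":0.001,"wx":0,"wy":0,"wz":-25},{"x":0.22,"y":0.032,"z":0.001,"wx":0,"wy":0,"wz":-30},{"x":0.26,"y":0.038,"z":0.001,"wx":0,"wy":0,"wz":-35},{"x":0.3,"y":0.044,"z":0.001,"wx":0,"wy":0,"wz":-40},{"x":0.34,"y":0.05,"z":0.001,"wx":0,"wy":0,"wz":-44.4},{"x":0.37,"y":0.054,"z":0.001,"wx":0,"wy":0,"wz":-44.4}]' && python3 -m handwheel '[{"x":0,"y":0,"z":0,"wx":0,"wy":0,"wz":0},{"x":0,"y":0,"z":0,"wx":0,"wy":0,"wz":0}]' && python3 -c "
from h import *
need([.5537,.0248,.25],111.4)
snap('wrist','w1')"
```

```text
time: 1.77
position: [0.5546, 0.0185, 0.2495]
tool_rot: [-1.781, -2.588, -0.002]
ft_force: [-0.4, 0.3, 0.8]
grip_width: 1.0
grip_force: 0.0
time: 1.93
position: [0.5537, 0.0172, 0.2489]
tool_rot: [-1.781, -2.586, -0.001]
ft_force: [-0.4, 0.1, -0.1]
grip_width: 1.002
grip_force: 0.0
t 1.9333 p [0.5537 0.0172 0.2489] 
 [[-0.356  0.934 -0.001]
 [ 0.934  0.356  0.001]
 [ 0.002 -0.001 -1.   ]] 
q [ 0.627  0.171 -0.785  1.63   0.121  1.392  0.192] F [-0.4  0.1 -0.1] 1.0015293915476584 0.0
shift mm [ 7.1  2.7 -1.1] turn deg [-0.04 -0.1  -0.53]
```

View pics/w1.png

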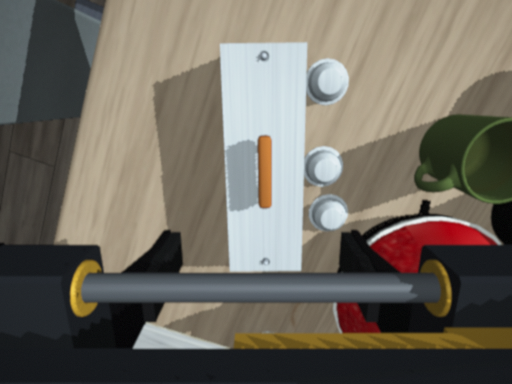

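In the wrist view the bar is at about (265,172), with the pins at (264,56) and (265,261), so the plate is upright in the image. The pods are on the right and the -x end is at the bottom.

```bash
python3 - <<'E'
from h import *
im=cv2.imread('pics/w1.png');hsv=cv2.cvtColor(im,cv2.COLOR_BGR2HSV)
m=cv2.inRange(hsv,(3,120,80),(18,255,255));m[225:]=0
c=max(cv2.findContours(m,0,1)[0],key=cv2.contourArea);r=cv2.minAreaRect(c);print('bar',r)
B=[ray('w1',q,.099) for q in cv2.boxPoints(r)];print(np.round(B,4),np.mean(B,0));
print(ray('w1',r[0],.099))
p=[ray('w1',q,.076) for q in [(264,56),(265,261)]];print(np.round(p,4),np.linalg.norm(p[0]-p[1]),np.mean(p,0))
d=p[0]-p[1];print(np.degrees(np.arctan2(d[1],d[0])))
e=[ray('w1',q,.071) for q in [(221,44),(306,43),(231,262),(301,262)]];print(np.round(e,4),np.linalg.norm(e[0]-e[1]))
E
```

```text
bar ((264.0, 171.0), (70.0, 12.0), 90.0)
[[ 0.537   0.0583  0.099 ]
 [ 0.5477  0.0624  0.099 ]
 [ 0.5733 -0.0031  0.099 ]
 [ 0.5619 -0.0075  0.099 ]] [0.55497445 0.02751162 0.099     ]
[0.55457443 0.02855051 0.099     ]
[[ 0.5163  0.1287  0.076 ]
 [ 0.5956 -0.0742  0.076 ]] 0.21794004331371636 [0.55594903 0.02723478 0.076     ]
111.36331999760152
[[ 0.4736  0.1245  0.071 ]
 [ 0.5496  0.1544  0.071 ]
 [ 0.56   -0.0921  0.071 ]
 [ 0.6364 -0.0629  0.071 ]] 0.08167456151617974
```

```bash
python3 -c "
from h import *
need([.5545,.026,.076],111.4)"; python3 -m handwheel '[{"x":0.008,"y":0.004,"z":0.02,"wx":0,"wy":0,"wz":-0.5},{"x":0.008,"y":0.004,"z":0.05,"wx":0,"wy":0,"wz":-0.5},{"x":0.008,"y":0.004,"z":0.085,"wx":0,"wy":0,"wz":-0.5},{"x":0.008,"y":0.004,"z":0.115,"wx":0,"wy":0,"wz":-0.5},{"x":0.008,"y":0.004,"z":0.135,"wx":0,"wy":0,"wz":-0.5},{"x":0.008,"y":0.004,"z":0.15,"wx":0,"wy":0,"wz":-0.5},{"x":0.008,"y":0.004,"z":0.15,"wx":0,"wy":0,"wz":-0.5},{"x":0.008,"y":0.004,"z":0.15,"wx":0,"wy":0,"wz":-0.5}]' && python3 -c "
from h import *
need([.5545,.026,.076],111.4)"
```

```text
t 1.9833 p [0.5533 0.015  0.2489] 
 [[-0.353  0.935 -0.001]
 [ 0.935  0.353 -0.   ]
 [ 0.    -0.001 -1.   ]] 
q [ 0.629  0.169 -0.783  1.631  0.121  1.392  0.192] F [-1.  -0.8 -0.2] 0.9981121792727883 0.0
shift mm [  9.8   5.2 172.9] turn deg [-0.08 -0.02 -0.71]
time: 2.65
position: [0.5537, 0.0219, 0.0991]
tool_rot: [-1.779, -2.588, 0.003]
ft_force: [0.8, -0.9, 0.0]
grip_width: 1.001
grip_force: 0.0
t 2.65 p [0.5537 0.0219 0.0991] 
 [[-0.358  0.934 -0.002]
 [ 0.934  0.358 -0.001]
 [-0.    -0.002 -1.   ]] 
q [ 0.575  0.302 -0.762  1.816  0.232  1.116  0.099] F [ 0.8 -0.9  0. ] 1.0006177222031218 0.0
shift mm [ 3.5  2.2 23.1] turn deg [-0.12  0.01 -0.41]
```

```bash
python3 -m handwheel '[{"x":0.003,"y":0.002,"z":0.012,"wx":0,"wy":0,"wz":-0.4},{"x":0.003,"y":0.002,"z":0.022,"wx":0,"wy":0,"wz":-0.4},{"x":0.003,"y":0.002,"z":0.022,"wx":0,"wy":0,"wz":-0.4}]' && python3 -m handwheel '[{"x":0,"y":0,"z":0,"wx":0,"wy":0,"wz":0},{"x":0,"y":0,"z":0,"wx":0,"wy":0,"wz":0},{"x":0,"y":0,"z":0,"wx":0,"wy":0,"wz":0},{"x":0,"y":0,"z":0,"wx":0,"wy":0,"wz":0},{"x":0,"y":0,"z":0,"wx":0,"wy":0,"wz":0},{"x":0,"y":0,"z":0,"wx":0,"wy":0,"wz":0},{"x":0,"y":0,"z":0,"wx":0,"wy":0,"wz":0},{"x":0,"y":0,"z":0,"wx":0,"wy":0,"wz":0},{"x":0,"y":0,"z":0,"wx":0,"wy":0,"wz":0},{"x":0,"y":0,"z":0,"wx":0,"wy":0,"wz":0}]' 0 30
```

```text
time: 2.9
position: [0.5543, 0.0273, 0.076]
tool_rot: [-1.766, -2.596, 0.002]
ft_force: [-0.4, 0.1, -0.3]
grip_width: 1.0
grip_force: 0.0
time: 3.73
position: [0.5553, 0.0275, 0.0775]
tool_rot: [1.767, 2.598, -0.0]
ft_force: [-0.1, -0.1, 0.1]
grip_width: 0.326
grip_force: 0.0
```

```bash
python3 -m handwheel '[{"x":0,"y":0,"z":0,"wx":0,"wy":0,"wz":0},{"x":0,"y":0,"z":0,"wx":0,"wy":0,"wz":0},{"x":0,"y":0,"z":0,"wx":0,"wy":0,"wz":0},{"x":0,"y":0,"z":0,"wx":0,"wy":0,"wz":0},{"x":0,"y":0,"z":0,"wx":0,"wy":0,"wz":0}]' && python3 -m handwheel '[{"x":0,"y":0,"z":-0.003,"wx":0,"wy":0,"wz":0},{"x":0,"y":0,"z":-0.008,"wx":0,"wy":0,"wz":0},{"x":0,"y":0,"z":-0.015,"wx":0,"wy":0,"wz":0},{"x":0,"y":0,"z":-0.025,"wx":0,"wy":0,"wz":0},{"x":0,"y":0,"z":-0.035,"wx":0,"wy":0,"wz":0},{"x":0,"y":0,"z":-0.045,"wx":0,"wy":0,"wz":0},{"x":0,"y":0,"z":-0.045,"wx":0,"wy":0,"wz":0},{"x":0,"y":0,"z":-0.045,"wx":0,"wy":0,"wz":0}]' && python3 -c "
from h import *
snap('wrist','w2')
need([.4645,-.011,.12],111.4)"
```

```text
time: 4.15
position: [0.555, 0.0273, 0.0775]
tool_rot: [-1.767, -2.597, 0.001]
ft_force: [-1.5, -0.1, 2.1]
grip_width: 0.16
grip_force: 30.0
time: 4.82
position: [0.5561, 0.0275, 0.1236]
tool_rot: [1.766, 2.596, 0.001]
ft_force: [-0.3, -0.6, -2.5]
grip_width: 0.159
grip_force: 30.0
t 4.8667 p [0.5555 0.0274 0.1229] 
 [[-0.367  0.93   0.001]
 [ 0.93   0.367 -0.   ]
 [-0.001  0.    -1.   ]] 
q [ 0.579  0.279 -0.774  1.79   0.212  1.158  0.114] F [-0.1 -0.2 -3. ] 0.15973454008880633 29.998204516014084
shift mm [ -2.3 -98.7   2.8] turn deg [0.02 0.04 0.15]
```

View pics/w2.png

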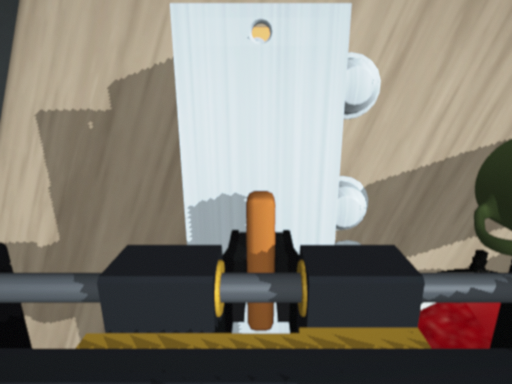

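The cover has been lifted. The yellow pin shows through the hole at (261,32), with the plate parallel to the fingers. Next I move it 98 mm towards the robot and lower it.

```bash
python3 -m handwheel '[{"x":0,"y":-0.01,"z":0,"wx":0,"wy":0,"wz":0},{"x":0,"y":-0.03,"z":0,"wx":0,"wy":0,"wz":0},{"x":0,"y":-0.05,"z":0,"wx":0,"wy":0,"wz":0},{"x":0,"y":-0.07,"z":0,"wx":0,"wy":0,"wz":0},{"x":0,"y":-0.09,"z":0,"wx":0,"wy":0,"wz":0},{"x":0,"y":-0.098,"z":0,"wx":0,"wy":0,"wz":0},{"x":0,"y":-0.098,"z":0.01,"wx":0,"wy":0,"wz":0},{"x":0,"y":-0.098,"z":0.03,"wx":0,"wy":0,"wz":0},{"x":0,"y":-0.098,"z":0.05,"wx":0,"wy":0,"wz":0},{"x":0,"y":-0.098,"z":0.05,"wx":0,"wy":0,"wz":0}]' && python3 -m handwheel '[{"x":0,"y":0,"z":0.015,"wx":0,"wy":0,"wz":0},{"x":0,"y":0,"z":0.03,"wx":0,"wy":0,"wz":0},{"x":0,"y":0,"z":0.04,"wx":0,"wy":0,"wz":0},{"x":0,"y":0,"z":0.048,"wx":0,"wy":0,"wz":0},{"x":0,"y":0,"z":0.053,"wx":0,"wy":0,"wz":0},{"x":0,"y":0,"z":0.053,"wx":0,"wy":0,"wz":0},{"x":0,"y":0,"z":0.053,"wx":0,"wy":0,"wz":0}]' && python3 -c "
from h import *
need([.4645,-.011,.012],111.4)"
```

```text
time: 5.7
position: [0.4615, -0.0079, 0.0688]
tool_rot: [-1.763, -2.593, 0.003]
ft_force: [-1.7, 1.0, -3.4]
grip_width: 0.157
grip_force: 30.0
time: 6.28
position: [0.4645, -0.0083, 0.0197]
tool_rot: [1.767, 2.598, 0.0]
ft_force: [-1.0, 0.5, -1.8]
grip_width: 0.159
grip_force: 30.0
t 6.2833 p [ 0.4645 -0.0083  0.0197] 
 [[-0.368  0.93   0.   ]
 [ 0.93   0.368  0.   ]
 [ 0.     0.    -1.   ]] 
q [ 0.677  0.213 -0.762  2.09   0.186  0.905  0.186] F [-1.   0.5 -1.8] 0.15916684911230244 29.99831030916539
shift mm [-2.5 -1.   7.7] turn deg [ 0.01 -0.01  0.17]
```

```bash
python3 -m handwheel '[{"x":0,"y":0,"z":0.003,"wx":0,"wy":0,"wz":0},{"x":0,"y":0,"z":0.006,"wx":0,"wy":0,"wz":0},{"x":0,"y":0,"z":0.007,"wx":0,"wy":0,"wz":0},{"x":0,"y":0,"z":0.007,"wx":0,"wy":0,"wz":0}]'
```

```text
time: 6.62
position: [0.4641, -0.0086, 0.0124]
tool_rot: [-1.767, -2.598, 0.0]
ft_force: [0.8, -0.3, -3.4]
grip_width: 0.158
grip_force: 30.0
```

```bash
python3 -m handwheel '[{"x":0,"y":0,"z":0.001,"wx":0,"wy":0,"wz":0},{"x":0,"y":0,"z":0.001,"wx":0,"wy":0,"wz":0},{"x":0,"y":0,"z":0.001,"wx":0,"wy":0,"wz":0}]';python3 -m handwheel '[{"x":0,"y":0,"z":0.001,"wx":0,"wy":0,"wz":0},{"x":0,"y":0,"z":0.001,"wx":0,"wy":0,"wz":0},{"x":0,"y":0,"z":0.001,"wx":0,"wy":0,"wz":0}]'
```

```text
time: 6.87
position: [0.4642, -0.0085, 0.0116]
tool_rot: [1.767, 2.598, -0.0]
ft_force: [0.5, -1.1, -2.3]
grip_width: 0.162
grip_force: 30.0
time: 7.12
position: [0.4644, -0.0085, 0.0115]
tool_rot: [1.767, 2.598, -0.001]
ft_force: [-3.6, -0.3, 7.9]
grip_width: 0.159
grip_force: 30.0
```

```bash
python3 -m handwheel '[{"x":0,"y":0,"z":-0.001,"wx":0,"wy":0,"wz":0},{"x":0,"y":0,"z":-0.001,"wx":0,"wy":0,"wz":0},{"x":0,"y":0,"z":-0.001,"wx":0,"wy":0,"wz":0},{"x":0,"y":0,"z":-0.001,"wx":0,"wy":0,"wz":0},{"x":0,"y":0,"z":-0.001,"wx":0,"wy":0,"wz":0}]' 0.04 && python3 -m handwheel '[{"x":0,"y":0,"z":-0.01,"wx":0,"wy":0,"wz":0},{"x":0,"y":0,"z":-0.03,"wx":0,"wy":0,"wz":0},{"x":0,"y":0,"z":-0.06,"wx":0,"wy":0,"wz":0},{"x":0,"y":0,"z":-0.1,"wx":0,"wy":0,"wz":0},{"x":0,"y":0,"z":-0.14,"wx":0,"wy":0,"wz":0},{"x":0,"y":0,"z":-0.18,"wx":0,"wy":0,"wz":0},{"x":0,"y":0,"z":-0.2,"wx":0,"wy":0,"wz":0},{"x":0,"y":0,"z":-0.2,"wx":0,"wy":0,"wz":0},{"x":0,"y":0,"z":-0.2,"wx":0,"wy":0,"wz":0}]' && python3 -c "
from h import *
st();snap('wrist','w3')"
```

```text
time: 7.53
position: [0.4643, -0.0085, 0.0115]
tool_rot: [1.767, 2.597, 0.0]
ft_force: [0.6, -0.5, 0.2]
grip_width: 0.421
grip_force: 0.0
time: 8.28
position: [0.465, -0.0084, 0.2131]
tool_rot: [1.765, 2.595, 0.001]
ft_force: [-1.0, 0.6, -0.7]
grip_width: 0.459
grip_force: 0.0
t 8.2833 p [ 0.465  -0.0084  0.2131] 
 [[-0.368  0.93   0.003]
 [ 0.93   0.368 -0.001]
 [-0.002  0.002 -1.   ]] 
q [ 0.771 -0.06  -0.772  1.881 -0.042  1.301  0.387] F [-1.   0.6 -0.7] 0.4589098489294123 0.0
```

View pics/w3.png

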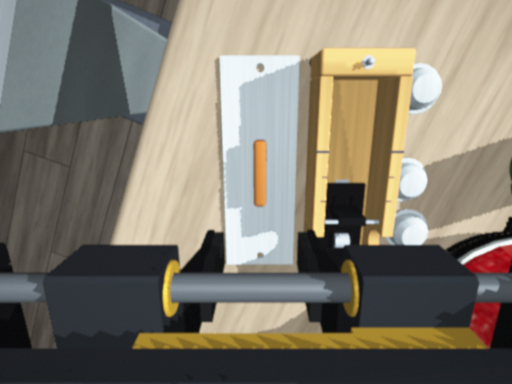

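The cover lies flat beside the magazine, with its bar at (260,172). Down the open trough the index bar is near (352,221) and the long line is at row ~152 on both walls, (322,152) and (408,152).

```bash
python3 - <<'E'
from h import *
for n,uv,z in [('tab',(352,221),.061),('lineL',(322,152),.066),('lineR',(408,152),.066),('bar',(260,172),.033),('h1',(261,67),.005),('h2',(261,255),.005),('pin',(369,62),.076)]: print(n,ray('w3',uv,z).round(4))
for n,p in [('tab',(.5714,-.0138,.061)),('line',(.544,.0561,.066))]: print(n,proj('w3',p).round(1))
print(np.array(ctrl.get_image('wrist')['hand_eye']).round(3))
im=cv2.imread('pics/w3.png')[120:250,290:440];cv2.imwrite('pics/c3.png',cv2.resize(im,None,fx=4,fy=4,interpolation=2))
need([.5714,-.0138,.2],21.4)
E
```

```text
tab [ 0.5713 -0.0137  0.061 ]
lineL [0.511  0.0408 0.066 ]
lineR [0.5877 0.0711 0.066 ]
bar [ 0.4657 -0.0062  0.033 ]
h1 [0.427  0.0947 0.005 ]
h2 [ 0.5087 -0.1116  0.005 ]
pin [0.5136 0.1269 0.076 ]
tab [352.  221.1]
line [360.1 149.8]
[[ 0.    -0.958 -0.288  0.079]
 [ 1.    -0.     0.     0.001]
 [-0.    -0.288  0.958 -0.161]
 [ 0.     0.     0.     1.   ]]
t 8.3833 p [ 0.4634 -0.0084  0.2107] 
 [[-0.368  0.93  -0.002]
 [ 0.93   0.368  0.   ]
 [ 0.001 -0.002 -1.   ]] 
q [ 0.77  -0.058 -0.772  1.884 -0.042  1.301  0.387] F [ 0.7 -0.  -0.2] 0.46156960025557003 0.0
shift mm [-44.7  98.5  10.5] turn deg [-1.000e-01  4.000e-02  9.016e+01]
```

View pics/c3.png

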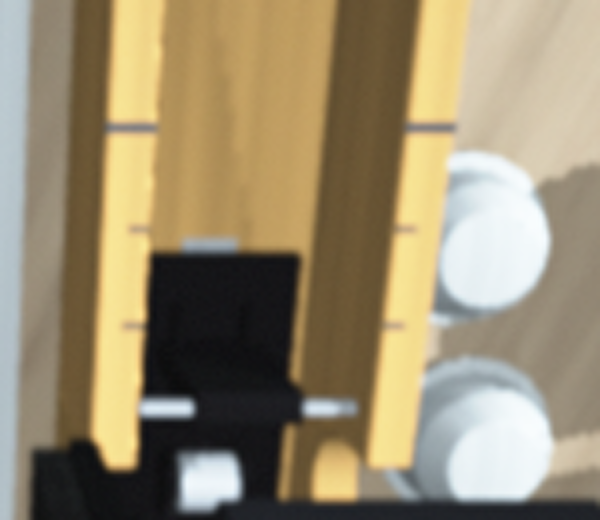

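The line (upper long marks), the two ticks and the index bar are clear. The measured tab position (0.5713, -0.0137) agrees with the geometry to within 1 mm. Next I turn a quarter and go above the tab.

```bash
python3 -m handwheel '[{"x":-0.004,"y":0.01,"z":0.001,"wx":0,"wy":0,"wz":6},{"x":-0.009,"y":0.02,"z":0.002,"wx":0,"wy":0,"wz":12},{"x":-0.013,"y":0.03,"z":0.003,"wx":0,"wy":0,"wz":18},{"x":-0.018,"y":0.04,"z":0.004,"wx":0,"wy":0,"wz":24},{"x":-0.022,"y":0.05,"z":0.005,"wx":0,"wy":0,"wz":30},{"x":-0.026,"y":0.06,"z":0.006,"wx":0,"wy":0,"wz":36},{"x":-0.031,"y":0.07,"z":0.007,"wx":0,"wy":0,"wz":42},{"x":-0.036,"y":0.08,"z":0.008,"wx":0,"wy":0,"wz":48},{"x":-0.04,"y":0.09,"z":0.009,"wx":0,"wy":0,"wz":54},{"x":-0.044,"y":0.098,"z":0.01,"wx":0,"wy":0,"wz":60}]' 0.04 && python3 -m handwheel '[{"x":0,"y":0,"z":0,"wx":0,"wy":0,"wz":6},{"x":0,"y":0,"z":0,"wx":0,"wy":0,"wz":12},{"x":0,"y":0,"z":0,"wx":0,"wy":0,"wz":18},{"x":0,"y":0,"z":0,"wx":0,"wy":0,"wz":24},{"x":0,"y":0,"z":0,"wx":0,"wy":0,"wz":30},{"x":0,"y":0,"z":0,"wx":0,"wy":0,"wz":30},{"x":0,"y":0,"z":0,"wx":0,"wy":0,"wz":30}]' && python3 -c "
from h import *
need([.5714,-.0138,.1],21.4)"
```

```text
time: 9.22
position: [0.571, -0.013, 0.1991]
tool_rot: [-2.829, -1.359, 0.005]
ft_force: [-0.3, 1.5, 0.9]
grip_width: 0.461
grip_force: 0.0
time: 9.8
position: [0.5706, -0.0132, 0.1999]
tool_rot: [-3.084, -0.593, 0.004]
ft_force: [-1.4, -0.7, -0.2]
grip_width: 0.46
grip_force: 0.0
t 9.8 p [ 0.5706 -0.0132  0.1999] 
 [[ 0.929  0.371 -0.003]
 [ 0.371 -0.929  0.001]
 [-0.002 -0.002 -1.   ]] 
q [ 0.568  0.227 -0.678  1.662  0.146  1.307 -1.327] F [-1.4 -0.7 -0.2] 0.4601382559456543 0.0
shift mm [ 0.7  1.  99.9] turn deg [-0.09  0.14  0.35]
```

```bash
python3 -m handwheel '[{"x":0.001,"y":0.001,"z":0.025,"wx":0,"wy":0,"wz":0},{"x":0.001,"y":0.001,"z":0.05,"wx":0,"wy":0,"wz":0},{"x":0.001,"y":0.001,"z":0.08,"wx":0,"wy":0,"wz":0},{"x":0.001,"y":0.001,"z":0.1,"wx":0,"wy":0,"wz":0},{"x":0.001,"y":0.001,"z":0.115,"wx":0,"wy":0,"wz":0},{"x":0.001,"y":0.001,"z":0.115,"wx":0,"wy":0,"wz":0},{"x":0.001,"y":0.001,"z":0.115,"wx":0,"wy":0,"wz":0}]' && python3 -c "
from h import *
need([.5714,-.0138,.037],21.4)
snap('wrist','w4')"
```

```text
time: 10.38
position: [0.5718, -0.0138, 0.0855]
tool_rot: [-3.084, -0.59, 0.004]
ft_force: [0.4, 0.3, -0.2]
grip_width: 0.461
grip_force: 0.0
t 10.3833 p [ 0.5718 -0.0138  0.0855] 
 [[ 0.929  0.369 -0.003]
 [ 0.369 -0.929  0.001]
 [-0.002 -0.002 -1.   ]] 
q [ 0.537  0.336 -0.655  1.787  0.226  1.098 -1.388] F [ 0.4  0.3 -0.2] 0.4605907307955211 0.0
shift mm [-0.3 -0.1 48.5] turn deg [-0.1   0.13  0.27]
```

View pics/w4.png

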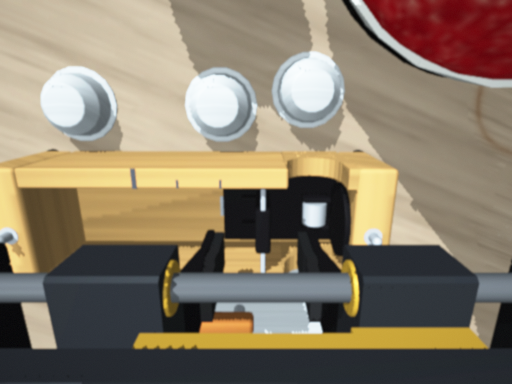

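The blade at (263,225) sits centred between the fingers at (213,250) and (310,250). Next I descend and close.

```bash
python3 -m handwheel '[{"x":0,"y":0,"z":0.01,"wx":0,"wy":0,"wz":0},{"x":0,"y":0,"z":0.022,"wx":0,"wy":0,"wz":0},{"x":0,"y":0,"z":0.034,"wx":0,"wy":0,"wz":0},{"x":0,"y":0,"z":0.042,"wx":0,"wy":0,"wz":0},{"x":0,"y":0,"z":0.048,"wx":0,"wy":0,"wz":0},{"x":0,"y":0,"z":0.048,"wx":0,"wy":0,"wz":0},{"x":0,"y":0,"z":0.048,"wx":0,"wy":0,"wz":0}]' && python3 -m handwheel '[{"x":0,"y":0,"z":0,"wx":0,"wy":0,"wz":0},{"x":0,"y":0,"z":0,"wx":0,"wy":0,"wz":0},{"x":0,"y":0,"z":0,"wx":0,"wy":0,"wz":0},{"x":0,"y":0,"z":0,"wx":0,"wy":0,"wz":0},{"x":0,"y":0,"z":0,"wx":0,"wy":0,"wz":0},{"x":0,"y":0,"z":0,"wx":0,"wy":0,"wz":0},{"x":0,"y":0,"z":0,"wx":0,"wy":0,"wz":0},{"x":0,"y":0,"z":0,"wx":0,"wy":0,"wz":0}]' 0 25
```

```text
time: 11.02
position: [0.5725, -0.0138, 0.038]
tool_rot: [-3.086, -0.588, 0.001]
ft_force: [-0.2, -0.2, 0.2]
grip_width: 0.462
grip_force: 0.0
time: 11.68
position: [0.5732, -0.0146, 0.0388]
tool_rot: [3.085, 0.587, 0.001]
ft_force: [1.2, -1.4, -0.2]
grip_width: 0.115
grip_force: 25.0
```

```bash
python3 -m handwheel '[{"x":0,"y":-0.004,"z":0,"wx":0,"wy":0,"wz":0},{"x":0,"y":-0.012,"z":0,"wx":0,"wy":0,"wz":0},{"x":0,"y":-0.022,"z":0,"wx":0,"wy":0,"wz":0},{"x":0,"y":-0.032,"z":0,"wx":0,"wy":0,"wz":0},{"x":0,"y":-0.042,"z":0,"wx":0,"wy":0,"wz":0},{"x":0,"y":-0.052,"z":0,"wx":0,"wy":0,"wz":0},{"x":0,"y":-0.062,"z":0,"wx":0,"wy":0,"wz":0},{"x":0,"y":-0.07,"z":0,"wx":0,"wy":0,"wz":0},{"x":0,"y":-0.075,"z":0,"wx":0,"wy":0,"wz":0},{"x":0,"y":-0.075,"z":0,"wx":0,"wy":0,"wz":0}]' && python3 -m handwheel '[{"x":0,"y":0,"z":0,"wx":0,"wy":0,"wz":0},{"x":0,"y":0,"z":0,"wx":0,"wy":0,"wz":0},{"x":0,"y":0,"z":0,"wx":0,"wy":0,"wz":0},{"x":0,"y":0,"z":0,"wx":0,"wy":0,"wz":0}]' && python3 -c "
from h import *
need([.544,.0561,.037],21.4)
snap('wrist','w5');print(proj('w5',(.544,.0561,.061)))"
```

```text
time: 12.52
position: [0.5461, 0.0541, 0.0387]
tool_rot: [3.083, 0.587, 0.002]
ft_force: [4.0, -6.5, -1.2]
grip_width: 0.116
grip_force: 25.0
time: 12.85
position: [0.5465, 0.0529, 0.0387]
tool_rot: [3.083, 0.584, 0.002]
ft_force: [3.4, -6.0, -1.0]
grip_width: 0.109
grip_force: 25.0
t 12.85 p [0.5465 0.0529 0.0387] 
 [[ 0.931  0.366  0.002]
 [ 0.366 -0.931 -0.003]
 [ 0.001  0.004 -1.   ]] 
q [ 0.436  0.35  -0.672  1.883  0.262  0.994 -1.546] F [ 3.4 -6.  -1. ] 0.10904013722377603 25.013704168377444
shift mm [-1.2 -4.   1.7] turn deg [ 0.22 -0.05  0.06]
[252.0098884  274.00430516]
```

View pics/w5.png

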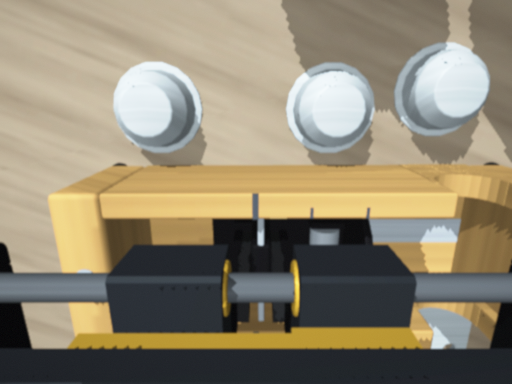

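The line mark on the far wall is at (255,205), and the bright index bar runs at column ~261 (rows 222-245), slightly to the front of the line.

```bash
python3 - <<'E'
from h import *
im=cv2.imread('pics/w5.png',0)
for v in (198,204,210,215): print('line',v,im[v,248:264])
for v in (224,230,236,242,250): print('bar',v,im[v,250:272])
xm=np.array([-.365,.931,0])
for v in (204,215): print('line',ray('w5',(255,v),.066)@xm)
for v in (226,236): print('bar',ray('w5',(261,v),.061)@xm)
E
```

```text
line 198 [203 202 201 190 149 113 101 100  99 114 153 192 202 202 203 203]
line 204 [201 202 200 187 149 111 102 100 100 115 153 190 202 203 203 203]
line 210 [208 209 208 195 153 113 101 100 100 115 158 198 210 210 210 209]
line 215 [207 206 206 196 161 118 102 100  98 114 155 197 206 207 207 207]
bar 224 [ 18  16  15  12  12  12  28  79 133 152 152 151 144 117  65  21  12  11
  11  13  17  19]
bar 230 [ 17  14  14  12  10   9  30  87 139 155 154 164 174 151  85  27  11  11
  11  13  15  17]
bar 236 [ 17  17  13  13  11  13  42 123 196 217 219 216 205 163  88  26  10  11
  11  12  14  16]
bar 242 [ 28  23  20  21  20  19  47 124 195 217 218 216 205 162  87  29  14  19
  18  18  19  24]
bar 250 [27 24 25 25 27 27 26 26 26 26 25 23 25 25 25 26 25 25 21 20 20 27]
line -0.14798404268907628
line -0.14796444552922527
bar -0.15065097458149262
bar -0.15065842276568947
```

```bash
python3 -m handwheel '[{"x":0,"y":-0.001,"z":0,"wx":0,"wy":0,"wz":0},{"x":0,"y":-0.002,"z":0,"wx":0,"wy":0,"wz":0},{"x":0,"y":-0.003,"z":0,"wx":0,"wy":0,"wz":0},{"x":0,"y":-0.003,"z":0,"wx":0,"wy":0,"wz":0},{"x":0,"y":-0.003,"z":0,"wx":0,"wy":0,"wz":0},{"x":0,"y":-0.003,"z":0,"wx":0,"wy":0,"wz":0},{"x":0,"y":-0.003,"z":0,"wx":0,"wy":0,"wz":0},{"x":0,"y":-0.003,"z":0,"wx":0,"wy":0,"wz":0}]' && python3 - <<'E'
from h import *
st();snap('wrist','w6');snap('top','top6');im=cv2.imread('pics/w6.png',0).astype(int)
x=np.arange(240,275)
l=200-im[198:215,240:275].mean(0);l[l<50]=0;lc=(l*x).sum()/l.sum()
b=im[230:242,240:275].mean(0);b[b<80]=0;bc=(b*x).sum()/b.sum();print(lc,bc)
xm=np.array([-.365,.931,0]);print((ray('w6',(bc,236),.061)-ray('w6',(lc,206),.066))@xm)
E
```

```text
time: 13.57
position: [0.5455, 0.0555, 0.0387]
tool_rot: [3.083, 0.584, 0.003]
ft_force: [4.1, -5.6, -2.2]
grip_width: 0.114
grip_force: 25.0
t 13.5667 p [0.5455 0.0555 0.0387] 
 [[ 0.931  0.366  0.002]
 [ 0.366 -0.931 -0.003]
 [ 0.001  0.004 -1.   ]] 
q [ 0.433  0.349 -0.673  1.885  0.262  0.994 -1.551] F [ 4.1 -5.6 -2.2] 0.1137502207133789 25.01509119349066
261.42244224422444 260.3359393369386
0.00044431791361806457
```

View pics/top6.png

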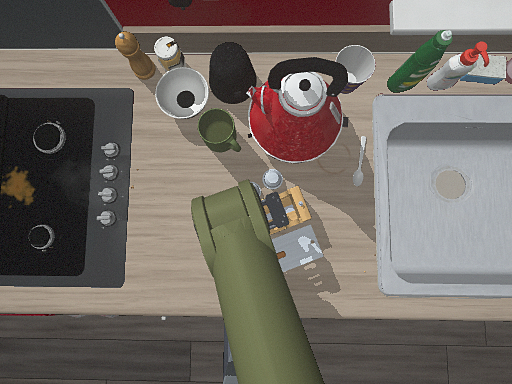

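The index bar is within 0.5 mm of the line. The arm is over the magazine near (260,210), the cover lies flat below it at (295,250), and the mug and the visible pod haven't moved. I'm handing in.

```bash
python3 -c "
from bench import ctrl
print(ctrl.close_job())"
```

```text
the job is handed in; nothing more can be done
None
```

The job is handed in: the cover lies flat beside the magazine, grip bar up, and the gripper still holds the pusher with its index bar about 0.5 mm from the long line; the mug and pods were left alone, and no verdict was returned.

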